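# Fetch the battery case from behind the cup and the knob

### The job

The white battery case stands at the back of the sky-blue board behind the steel cup and the ceramic knob. Clear the cup and the knob into the shallow metal tray first, both standing upright and let go, then lay the case flat inside the lips of the black battery holder, and only when it lies there put the other two back: the cup in the middle of the round cork mat and the knob in the middle of the square rubber mat. Never tip the cup or the knob over, and do not push the roll of tape or the glass jar out of place.

Things in the scene. Friction and masses are not known exactly. Their poses are not given: they have to be found in the camera images.
- case: Closed white plastic battery case, 40 mm (x) by 110 mm (y) by 45 mm high, 0.2 kg, with a grey snap latch at its +y end that stands out 6 mm from the end and 3 mm from the top. Loose, lying on its underside; origin at the centre of the underside, y along its length. Grip it across its 40 mm width. Cup and knob stand 70 to 85 mm in front of it (-x side). It may lie either way round in the holder.
- cup: Stainless steel cup, straight round wall, 56 mm outside diameter, 85 mm high, 3 mm wall, open at the top, about 0.13 kg. Loose; at the start it stands on the round cork mat. Origin at the centre of its underside, z up.
- knob: White glazed ceramic knob standing on its foot, 67 mm high, about 0.2 kg: round foot 50 mm across, thin neck 24 mm across, round head 46 mm across with a straight band from 39 to 59 mm above the foot, good to grip. Loose; at the start it stands on the square rubber mat. Origin at the centre of its underside, z up.
- cup_mat: Round cork mat, 74 mm across, 3 mm thick, fixed to the board: the cup's place. Origin at the centre of its underside, which lies on the board; its top is 3 mm higher. The two mats lie 100 to 120 mm apart, either one to the left.
- knob_mat: Square black rubber mat, 66 by 66 mm, 3 mm thick, fixed to the board: the knob's place. Origin at the centre of its underside; its top is 3 mm higher.
- tray: Shallow aluminium tray, the side area, fixed on the left or right of the board: 240 mm (x) by 150 mm (y) outside, rim 13 mm high, walls and floor 4 mm thick. Origin at the centre of its underside; inner floor 4 mm higher. Cup and knob fit side by side along its x axis, for instance 55 mm either side of the middle.
- holder: Low open-topped battery holder, fixed, on the opposite side to the tray: black base plate 74 mm (x) by 146 mm (y), 4 mm thick, two small brass contacts, grey lip all round, its top 10 mm above the underside. Room inside the lip 62 by 134 mm. Origin at the centre of the underside, y along its length. The case lies lengthwise in it, on the plate 4 mm above the origin.
- tape: Black roll of tape lying flat, 68 mm across, 38 mm hole, 19 mm high, at the back left or back right of the board, on the other side from the jar. Origin at the centre of its underside. Leave it where it is.
- jar: Closed amber glass jar, 54 mm across, 70 mm high, standing at the back left or back right of the board. Origin at the centre of its underside. Leave it where it is.

How it is judged:
On the way, in this order (a step that is already met when the one before it is completed fails the run):
1. cup and knob both stand upright and released in the metal tray while the battery case is still in its place (x of cup in the frame of tray between -0.105 and 0.105 m and y of cup in the frame of tray between -0.065 and 0.065 m and z of cup in the frame of tray between 0 and 0.008 m and angle between each of cup, knob's own z axis and vertical below 0.12 rad and x of knob in the frame of tray between -0.105 and 0.105 m and y of knob in the frame of tray between -0.065 and 0.065 m and z of knob in the frame of tray between 0 and 0.008 m and linear speed of each of cup, knob below 0.03 m/s and angular speed of each of cup, knob below 0.3 rad/s and contact force between each of cup, knob and the fingers below 0.2 N and distance of case from where it was at the start of the episode below 0.03 m), for 0.2 s.
2. the case lies flat and released inside the holder, while cup and knob still stand in the tray (horizontal distance between case and holder below 0.018 m and z of case in the frame of holder between 0 and 0.007 m and angle between the y axis of case and the y axis of holder, either way round below 0.25 rad and angle between each of case, cup, knob's own z axis and vertical below 0.12 rad and x of cup in the frame of tray between -0.105 and 0.105 m and y of cup in the frame of tray between -0.065 and 0.065 m and z of cup in the frame of tray between 0 and 0.008 m and x of knob in the frame of tray between -0.105 and 0.105 m and y of knob in the frame of tray between -0.065 and 0.065 m and z of knob in the frame of tray between 0 and 0.008 m and linear speed of case below 0.03 m/s and angular speed of case below 0.3 rad/s and contact force between case and the fingers below 0.2 N), for 0.2 s.
At the end, for the whole second after the job is handed in: The case lies flat on the holder's plate inside the lip (centre within 18 mm, length aligned within 0.25 rad), the cup stands upright with its centre within 12 mm of the centre of the round cork mat, the knob likewise on the square rubber mat; all released and at rest (horizontal distance between case and holder below 0.018 m and z of case in the frame of holder between 0 and 0.007 m and angle between the y axis of case and the y axis of holder, either way round below 0.25 rad and angle between each of case, cup, knob's own z axis and vertical below 0.12 rad and horizontal distance between cup and cup_mat below 0.012 m and z of cup in the frame of cup_mat between 0 and 0.006 m and horizontal distance between knob and knob_mat below 0.012 m and z of knob in the frame of knob_mat between 0 and 0.006 m and linear speed of each of case, cup, knob below 0.03 m/s and angular speed of each of case, cup, knob below 0.3 rad/s and contact force between each of case, cup, knob and the fingers below 0.2 N); the robot touches nothing.
It fails at once if the cup or the knob is tipped over (more than 0.6 rad) (angle between any of cup, knob's own z axis and vertical above 0.6 rad).
It fails at once if the roll of tape or the jar is pushed out of place (more than 30 mm) (distance of any of tape, jar from where it was at the start of the episode above 0.03 m).
It also fails if it takes over 131 s, if anything falls off the work surface, if the arm or the gripper's body presses on something with over 40 N, if the wrist force passes 120 N, or if a joint passes its speed limit or range.

### The arm

A 6-joint arm with a two-finger parallel gripper is mounted at the origin on the work surface. World frame = base frame: x ahead of the robot, y to its left, z up, the work surface at z = 0. Lengths are in m, angles in rad, forces in N, time in s.
With the tool pointing down it reaches from about 0.4 to 0.825 m from the base axis. Payload 7 kg.
Tool frame: the origin (TCP) lies at the centre of the arm's flange, where the gripper is bolted on; the fingertips stand 178 mm ahead of it and the grasp point (between the pads) lies 159 mm ahead of it; z points along the fingers, y is the direction in which the jaws open and shut (so a half turn about z gives the same grasp; the last joint's range is limited). The gripper opens to 88 mm and grips with 3 to 60 N. Pads are 19 mm wide; open, the fingers measure 130 mm over their backs; the gripper's body (78 mm by 193 mm) begins 47 mm behind the grasp point.
Start: joints at [1.455, 0.359, 0.012, 0, -1.224, -0.288], TCP at [0.265, 0.621, 0.405] pointing down, gripper open.
Joint ranges: [-3.07, 3.07], [-1.43, 2.12], [-1.02, 1.25], [-3.03, 1.67], [-3.05, -0], [-3.03, 3.03]. Speed limits (rad/s): [2.39, 2.39, 3.01, 3.14, 3.14, 3.14].

### API

Orientations are given as [roll, pitch, yaw] about the fixed x, y, z axes, in that order (R = Rz(yaw) Ry(pitch) Rx(roll)).
In Python, from station import * gives the robot as it stands.
- The arm moves only by the tool send_rows, never from a script. Its argument "motion" is a list of rows, each an object with "offset": the shift along the tool's x, y, z in cm, a list of three; "turn": the turn about the tool's z in degrees. In form: [{"offset": [x, y, z], "turn": turn}, ...]. A call has 1 to 8 rows; each row is the pose to reach, as a shift and turn from the pose commanded when the call began, along the tool's axes at that moment; what a row does not reach only later rows make up. A row lasts 1/10 s, in which the tool goes at most 50 mm and 8.59 degrees, less where a joint would pass 70% of its speed; a pose out of reach is approached as far as the arm can. A call with a gripper value outside its range is refused whole. "hand" is the opening, from -1 (shut) to 1 (fully open), set as the call begins (left out, the last holds). The fingers move at their own pace and stop on an object; "squeeze" is the grip in N (left out, the last holds). Time passes only in rows, so rows that repeat a pose let the fingers close. It gives the time, the measured TCP pose, the force and the opening at its end, in the units of the state.
- get_state(): the state, without advancing time (a new reading comes with each control period).
- grab_frame(name): name is "side" or "top"; returns a dict with "frame" (480x640x3 uint8, blue, green, red), "range_z" (480x640 float32, m along the optical axis (not along the pixel's ray), 0 where there is no reading), "vertical_fov" (degrees; the focal length in pixels is half the picture's height over the tangent of half this angle, whatever the lens; pixels are square), "cx", "cy" (the principal point, pixels), "cam_to_world" (4x4, takes a point from camera to world coordinates). Camera axes: x right, y up, looking along -z (the intrinsics and any distortion apply to the point x, -y, -z); pixel columns grow to the right and rows downward; lengths in m; the calibration is good to about 2 mm. A picture is of the moment at which its call begins.
- job_done(): hands the job in, once; it reports no verdict.
The state is a dict: "t": time; "q": joint angles; "qd": joint speeds; "joint_efforts": joint torques, N m; "eef_pos": TCP position; "ee_rot": TCP orientation; "force": force on the tool from outside, world axes, zero at the start; "moment": the same for the moment, N m; "width": finger opening in m.
Only numpy, scipy, OpenCV 4.12 (cv2) and the standard library are available. Lean on these libraries where they do the work, as an engineer would, in place of code of your own. Each camera call takes 0.05 s, during which the arm holds its last target. There are 200 camera calls.

## Working session

There is one attempt and no reset: what is moved stays moved. The work goes in short steps, Python scripts to look and compute and a tool call to move; the robot and the scene stay as the last step left them, time stands still between calls to the robot, and variables do not carry over. Pictures are saved under pics/ and viewed, about 12 in all and at most 16, crops included, and the job is handed in when it is done.

Besides the shell and the picture viewer there is one more tool, called by a JSON object that holds its "api" and its "payload", one argument or row to a line. send_rows: Moves the arm, as the interface text tells. Its arguments: {"type":"object","properties":{"motion":{"type":"array"},"hand":{"type":"number"},"squeeze":{"type":"number"}},"required":["motion"]}

```bash
ls; mkdir -p pics
cat > h.py <<'E'
from station import *
import numpy as np, cv2
def look(name,fn=None):
    f=grab_frame(name); 
    if fn: cv2.imwrite('pics/'+fn,f['frame'])
    return f
def cloud(f):
    H,W=f['range_z'].shape; fl=H/2/np.tan(np.radians(f['vertical_fov'])/2)
    u,v=np.meshgrid(np.arange(W),np.arange(H)); z=f['range_z']
    P=np.stack([(u-f['cx'])/fl*z,-(v-f['cy'])/fl*z,-z,np.ones_like(z)],-1)
    return (P@np.array(f['cam_to_world']).T)[...,:3]
E
python3 - <<'E'
from h import *
for n in('top','side'):
    f=look(n,n+'1.png'); P=cloud(f); np.save(n+'1.npy',P)
    print(n,{k:v for k,v in f.items() if k not in('frame','range_z')})
s=get_state(); print(s)
E
```

```text
pics
top {'vertical_fov': 46.1885428303045, 'cx': 316.56628519620244, 'cy': 235.7486812396807, 'cam_to_world': array([[-0.0255513 ,  0.98882764, -0.14685715,  0.42524302],
       [-0.99943631, -0.02846812, -0.01779389, -0.01058631],
       [-0.02177583,  0.14631971,  0.98899765,  1.04426887],
       [ 0.        ,  0.        ,  0.        ,  1.        ]])}
side {'vertical_fov': 43.94776104700043, 'cx': 324.63514067066166, 'cy': 253.68029890141756, 'cam_to_world': array([[ 0.96684357,  0.16811914, -0.19222243,  0.34279174],
       [-0.25523102,  0.66093779, -0.70570417, -0.82918536],
       [ 0.00840469,  0.73136666,  0.68193267,  0.89426804],
       [ 0.        ,  0.        ,  0.        ,  1.        ]])}
{'t': 0.1, 'q': array([ 1.45512716e+00,  3.59339026e-01,  1.11763112e-02, -3.07174376e-04,
       -1.22409106e+00, -2.88091951e-01]), 'qd': array([-0.00037079, -0.00218271,  0.00192681,  0.00036782, -0.00022434,
        0.00066121]), 'joint_efforts': array([-2.46845695e-03, -5.84163237e+01,  2.93749398e+01,  7.01562837e+00,
        1.01862982e-02, -4.32853369e-05]), 'eef_pos': array([0.26513549, 0.62057617, 0.40381229]), 'ee_rot': array([ 3.14011322e+00, -1.37253764e-04, -4.03865605e-01]), 'force': array([1.24527168, 0.15830366, 0.49507136]), 'moment': array([-0.03043273,  0.03683363, -0.05052539]), 'width': 0.0874972936411565}
```

View pics/top1.png

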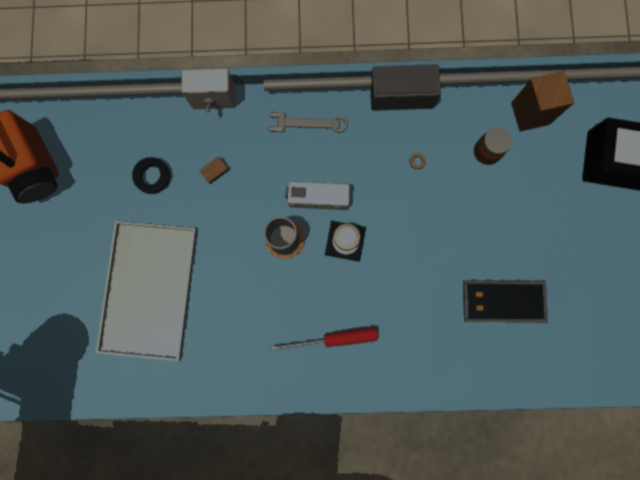

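View pics/side1.png

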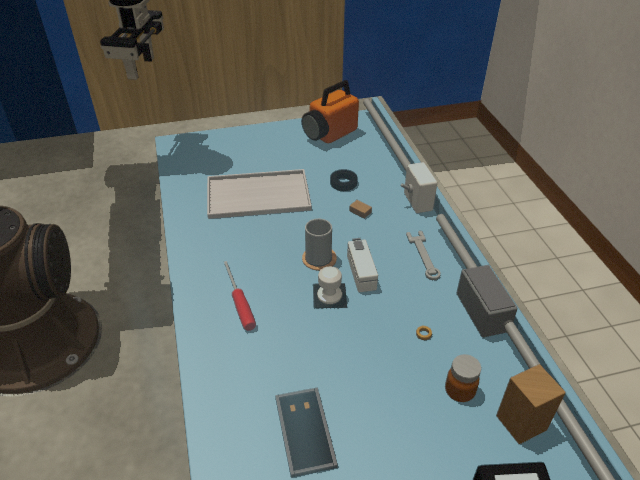

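The top view has the tray at (147,290), holder (505,301), case (319,195) with its latch at the left, cup (285,235), knob (346,238), tape (151,175) and jar (493,146). The side view shows the same layout.

Run:
```python
from h import *
T=np.load('top1.npy');S=np.load('side1.npy')
def px(P,u,v): return P[v,u].round(4)
print('board',px(T,250,300),px(T,420,260),px(S,280,350),px(S,380,330))
def rep(n,P,box,zlo,zhi):
    u0,v0,u1,v1=box;Q=P[v0:v1,u0:u1].reshape(-1,3);Q=Q[(Q[:,2]>zlo)&(Q[:,2]<zhi)]
    r=cv2.minAreaRect((Q[:,:2]*1000).astype(np.float32)); 
    print(n,len(Q),'mean',Q.mean(0).round(4),'rect',np.round(r[0],1),np.round(r[1],1),round(r[2],1),'zmax',Q[:,2].max().round(4))
rep('case T',T,(280,175,358,215),.035,.06)
rep('case S',S,(340,232,385,295),.035,.06)
rep('cup T',T,(255,210,312,265),.075,.1)
rep('cup S',S,(295,215,340,275),.075,.1)
rep('knob T',T,(322,215,372,265),.055,.08)
rep('knob S',S,(308,260,350,310),.055,.08)
rep('knob T',T,(322,215,372,265),.04,.08)
rep('tray T',T,(90,212,205,370),.008,.02)
rep('tray S',S,(200,165,318,222),.008,.02)
rep('hold T',T,(455,272,555,330),.0065,.02)
rep('hold S',S,(268,380,345,480),.0065,.02)
rep('jar T',T,(470,120,520,170),.06,.09)
rep('tape T',T,(125,150,178,200),.012,.03)
for n,(u,v) in dict(mats=(345,257),cupmat=(285,256),t1=(117,222),t2=(196,229),t3=(180,359),t4=(98,352),h1=(463,281),h2=(545,280),h3=(548,320),h4=(465,321)).items(): print(n,px(T,u,v))
f=cv2.imread('pics/top1.png')[160:270,240:380]; s=cv2.imread('pics/side1.png')[210:320,280:400]
cv2.imwrite('pics/c1.png',np.hstack([cv2.resize(f,(420,330),interpolation=2),cv2.resize(s,(360,330),interpolation=2)]))
```

```text
board [0.4632 0.1323 0.0148] [ 0.5278 -0.1802  0.0148] [ 0.4438 -0.1539  0.0188] [ 0.6366 -0.156   0.0205]
case T 520 mean [0.6425 0.0009 0.0549] rect [648.8   5.4] [115.8  41.4] 84.9 zmax 0.06
case S 316 mean [ 0.6386 -0.0264  0.0488] rect [647.9   2.5] [117.4  40.8] 85.4 zmax 0.06
cup T 162 mean [0.5744 0.0696 0.0882] rect [571.7  68.2] [53.  51.4] 37.2 zmax 0.0998
cup S 599 mean [0.5706 0.0383 0.0873] rect [570.2  20. ] [155.7  53.8] 88.7 zmax 0.0999
knob T 115 mean [ 0.561  -0.0448  0.0755] rect [566.2 -45.1] [43.5 43.9] 88.4 zmax 0.08
knob S 180 mean [ 0.5622 -0.0607  0.0709] rect [565.  -50.7] [38.2 44.6] 71.0 zmax 0.08
knob T 115 mean [ 0.561  -0.0448  0.0755] rect [566.2 -45.1] [43.5 43.9] 88.4 zmax 0.08
tray T 12045 mean [0.4867 0.3205 0.017 ] rect [488.9 323.8] [293.9 216.6] 0.2 zmax 0.02
tray S 2607 mean [0.4933 0.3283 0.0178] rect [483.6 336.1] [233.6 300. ] 75.8 zmax 0.02
hold T 3252 mean [ 0.4504 -0.327   0.0172] rect [ 450.7 -328.7] [183.  102.5] 88.5 zmax 0.02
hold S 3817 mean [ 0.4551 -0.3172  0.0178] rect [ 452.1 -316.3] [185.4 133.7] 75.3 zmax 0.02
jar T 712 mean [ 0.7257 -0.3123  0.083 ] rect [ 728.8 -315.1] [48.7 48.7] 76.2 zmax 0.09
tape T 1878 mean [0.7037 0.3166 0.0165] rect [704.7 318.1] [103.5  97.3] 88.7 zmax 0.03
mats [ 0.5365 -0.0431  0.0209]
cupmat [0.5416 0.0667 0.0191]
t1 [0.6125 0.3756 0.0278]
t2 [0.5968 0.2313 0.0178]
t3 [0.361  0.2593 0.0157]
t4 [0.3775 0.4032 0.0285]
h1 [ 0.4868 -0.2539  0.0239]
h2 [ 0.4851 -0.4034  0.0161]
h3 [ 0.4135 -0.4031  0.0149]
h4 [ 0.4156 -0.2523  0.0263]
```

View pics/c1.png

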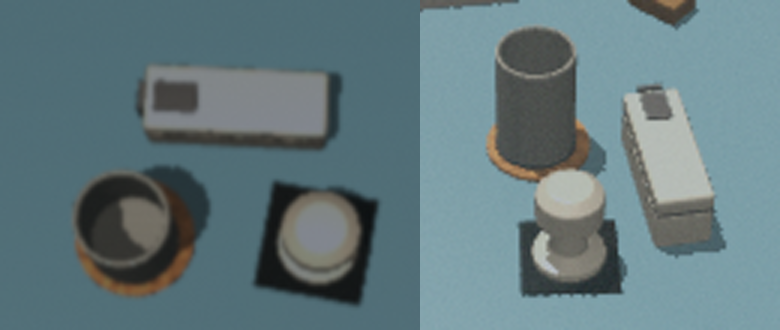

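The crop shows the cup on the cork mat, the knob on the rubber mat, and the case latch at the +y end. I'll redo the bands with the board at z≈0.015 to 0.018.

```bash
cat >> h.py <<'E'
def rep(n,P,box,zlo,zhi):
    u0,v0,u1,v1=box;Q=P[v0:v1,u0:u1].reshape(-1,3);Q=Q[(Q[:,2]>zlo)&(Q[:,2]<zhi)]
    if len(Q)<5: return print(n,'none')
    r=cv2.minAreaRect((Q[:,:2]*1000).astype(np.float32))
    print(n,len(Q),'mean',Q.mean(0).round(4),'rect',np.round(r[0],1),np.round(r[1],1),round(r[2],1),'zmax',Q[:,2].max().round(4))
E
python3 - <<'E'
from h import *
T=np.load('top1.npy');S=np.load('side1.npy')
for n,P in(('T',T),('S',S)):
    t=n=='T'; o=0 if t else .003
    print(n,'board med',np.median(P[270:320,230:300] if t else P[340:380,260:300],axis=(0,1)))
    rep('case',P,(280,175,358,215) if t else (340,232,385,295),.052+o,.068)
    rep('cup',P,(255,205,312,265) if t else (300,210,340,245),.094+o,.12)
    rep('knob',P,(322,215,372,265)if t else (308,260,350,310),.072+o,.1)
    rep('tray',P,(80,205,215,375)if t else(195,160,325,225),.0235+o,.04)
    rep('hold',P,(450,265,560,335)if t else(268,380,345,480),.0225+o,.04)
    rep('jar',P,(470,120,520,170) if t else (435,345,490,410),.079,.1)
    rep('tape',P,(125,150,178,200) if t else (322,160,365,195),.028+o,.05)
    for z0,z1 in((.06,.2),(.085,.2)): rep('screwdriver?',P,(270,320,390,355)if t else (215,255,265,335),.03,z1)
E
```

```text
T board med [0.47218731 0.10509751 0.01617035]
case 1393 mean [0.6478 0.0033 0.0611] rect [648.7   4. ] [112.6  41.4] 84.9 zmax 0.0672
cup 220 mean [0.5735 0.0678 0.1029] rect [573.1  68.8] [55.1 54. ] 43.2 zmax 0.1097
knob 541 mean [ 0.5657 -0.0448  0.0831] rect [566.3 -45.1] [43.5 43.7] 88.4 zmax 0.0897
tray 1483 mean [0.4855 0.3219 0.0276] rect [487.4 319.8] [152.6 240.6] 83.5 zmax 0.0345
hold 1193 mean [ 0.4504 -0.3249  0.0255] rect [ 458.4 -325.8] [147.6  89.3] 88.5 zmax 0.0322
jar 604 mean [ 0.7277 -0.3141  0.0863] rect [ 728.7 -314.4] [47.2 47.9] 43.2 zmax 0.0914
tape 748 mean [0.6995 0.3141 0.0343] rect [700.1 315. ] [66.4 67.1] 0.4 zmax 0.0407
screwdriver? 892 mean [ 0.3923 -0.0326  0.0382] rect [389.4  -0.5] [ 25.3 189. ] 5.7 zmax 0.0464
screwdriver? 892 mean [ 0.3923 -0.0326  0.0382] rect [389.4  -0.5] [ 25.3 189. ] 5.7 zmax 0.0464
S board med [ 0.4387492  -0.17447885  0.01798774]
case 801 mean [ 0.6465 -0.0023  0.0626] rect [643.5  -9.9] [141.6  69.3] 66.5 zmax 0.0679
cup 237 mean [0.5729 0.0678 0.1027] rect [572.6  68.5] [58.2 53.3] 75.2 zmax 0.1094
knob 352 mean [ 0.5648 -0.0514  0.084 ] rect [565.2 -48.2] [44.7 44. ] 59.5 zmax 0.0913
tray 676 mean [0.4839 0.3128 0.03  ] rect [486.8 318.6] [161.  240.2] 83.3 zmax 0.0368
hold 910 mean [ 0.4489 -0.3322  0.028 ] rect [ 449.3 -326.2] [149.2  74.2] 88.0 zmax 0.0329
jar 615 mean [ 0.7266 -0.3178  0.0875] rect [ 727.8 -316.1] [49.  46.9] 34.1 zmax 0.0928
tape 316 mean [0.6989 0.3118 0.0361] rect [699.3 314.2] [70.7 67.3] 44.2 zmax 0.0423
screwdriver? 594 mean [ 0.3913 -0.0404  0.0392] rect [388.4  -2. ] [ 25.3 192.2] 6.1 zmax 0.0471
screwdriver? 594 mean [ 0.3913 -0.0404  0.0392] rect [388.4  -2. ] [ 25.3 192.2] 6.1 zmax 0.0471
```

```bash
cat >> h.py <<'E'
from scipy.spatial.transform import Rotation as R
def plan(*targets):
    s=get_state(); r=R.from_euler('xyz',s['ee_rot']).as_matrix(); p=s['eef_pos']
    print('t',round(s['t'],2),'pos',p.round(4),'rot',np.degrees(s['ee_rot']).round(2),'w',round(s['width'],4),'q6',s['q'][5].round(2))
    for x,y,z,yaw in targets:   # grasp-point target, yaw deg
        d=r.T@(np.array([x,y,z+.159])-p); t=-(yaw-np.degrees(s['ee_rot'][2])); t=(t+180)%360-180
        print('offset cm',(100*d).round(2),'turn',round(t,1))
E
python3 -c "
from h import *
plan((.573,.069,.25,0),(.573,.069,.085,0))"
```

```text
t 0.1 pos [0.2651 0.6206 0.4038] rot [ 1.7992e+02 -1.0000e-02 -2.3140e+01] w 0.0875 q6 -0.29
offset cm [49.99 38.62 -0.45] turn -23.1
offset cm [49.98 38.6  16.05] turn -23.1
```

{"api": "send_rows", "payload": {
  "motion": [
    {"offset": [3.5, 2.7, 0], "turn": -2},
    {"offset": [7, 5.4, 0], "turn": -4},
    {"offset": [10.5, 8.1, 0], "turn": -6},
    {"offset": [14, 10.8, 0], "turn": -8},
    {"offset": [17.5, 13.5, 0], "turn": -10},
    {"offset": [21, 16.2, 0], "turn": -12},
    {"offset": [24.5, 19, 0], "turn": -12},
    {"offset": [26, 20, 0], "turn": -12}
  ],
  "hand": 1
}}

```text
t: 0.9
eef_pos: [0.4265, 0.3314, 0.4046]
ee_rot: [3.141, 0.0, -0.196]
force: [1.0, -0.2, 0.9]
width: 0.0878
```

```bash
python3 -c "
from h import *
plan((.573,.069,.25,0),(.573,.069,.085,0))"
```

```text
t 0.9 pos [0.4265 0.3314 0.4046] rot [ 1.7996e+02  2.0000e-02 -1.1240e+01] w 0.0878 q6 0.35
offset cm [19.49 22.88 -0.43] turn -11.2
offset cm [19.49 22.87 16.07] turn -11.2
```

{"api": "send_rows", "payload": {
  "motion": [
    {"offset": [3.2, 3.8, 0], "turn": -2},
    {"offset": [6.4, 7.6, 0], "turn": -4},
    {"offset": [9.6, 11.4, 0], "turn": -6},
    {"offset": [13, 15.2, 0], "turn": -8},
    {"offset": [16.2, 19, 0], "turn": -10},
    {"offset": [19.4, 22.5, 0], "turn": -11.2},
    {"offset": [19.4, 22.5, 0], "turn": -11.2},
    {"offset": [19.4, 22.5, 0], "turn": -11.2}
  ]
}}

```text
t: 1.7
eef_pos: [0.5729, 0.0751, 0.4039]
ee_rot: [3.141, 0.001, -0.002]
force: [-0.8, 0.5, 0.3]
width: 0.0876
```

```bash
python3 -c "
from h import *
plan((.573,.069,.25,0),(.573,.069,.085,0))
f=look('side','s2.png'); cv2.imwrite('pics/s2.png',cv2.resize(f['frame'][60:330,200:440],None,fx=2,fy=2))"
```

```text
t 1.7 pos [0.5729 0.0751 0.4039] rot [ 1.7998e+02  7.0000e-02 -1.2000e-01] w 0.0876 q6 1.1
offset cm [ 0.01  0.61 -0.51] turn -0.1
offset cm [ 0.03  0.6  15.99] turn -0.1
```

View pics/s2.png

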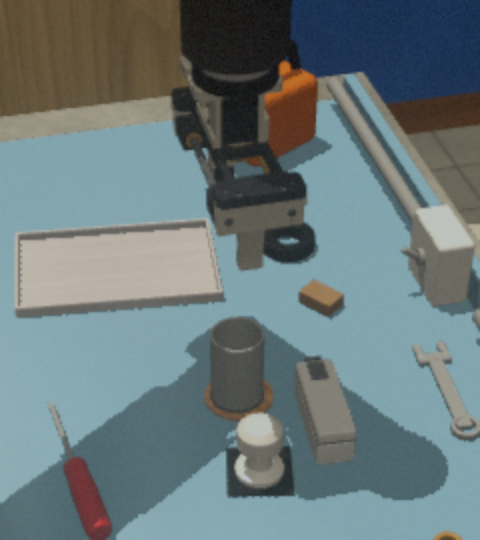

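The open gripper is above the cup (rim around (238,335)), with the jaws along y and the path down clear. Next I descend and grip.

{"api": "send_rows", "payload": {
  "motion": [
    {"offset": [0, 0.6, 3], "turn": 0},
    {"offset": [0, 0.6, 6], "turn": 0},
    {"offset": [0, 0.6, 9], "turn": 0},
    {"offset": [0, 0.6, 12], "turn": 0},
    {"offset": [0, 0.6, 14], "turn": 0},
    {"offset": [0, 0.6, 15.5], "turn": 0},
    {"offset": [0, 0.6, 16], "turn": 0},
    {"offset": [0, 0.6, 16], "turn": 0}
  ]
}}

```text
t: 2.55
eef_pos: [0.5722, 0.0715, 0.2443]
ee_rot: [3.141, 0.001, 0.003]
force: [0.3, -1.2, -0.1]
width: 0.0874
```

{"api": "send_rows", "payload": {
  "motion": [
    {"offset": [0, 0, 0], "turn": 0},
    {"offset": [0, 0, 0], "turn": 0},
    {"offset": [0, 0, 0], "turn": 0},
    {"offset": [0, 0, 0], "turn": 0},
    {"offset": [0, 0, 0], "turn": 0},
    {"offset": [0, 0, 0], "turn": 0},
    {"offset": [0, 0, 0], "turn": 0},
    {"offset": [0, 0, 0], "turn": 0}
  ],
  "hand": -1,
  "squeeze": 20
}}

```text
t: 3.35
eef_pos: [0.5728, 0.0703, 0.245]
ee_rot: [-3.142, -0.001, 0.001]
force: [-0.5, -0.9, 5.5]
width: 0.0548
```

{"api": "send_rows", "payload": {
  "motion": [
    {"offset": [0, 0, -0.5], "turn": 0},
    {"offset": [0, 0, -2], "turn": 0},
    {"offset": [0, 0, -4], "turn": 0},
    {"offset": [0, 0, -6], "turn": 0},
    {"offset": [0, 0, -8], "turn": 0},
    {"offset": [0, 0, -9], "turn": 0},
    {"offset": [0, 0, -9], "turn": 0},
    {"offset": [0, 0, -9], "turn": 0}
  ]
}}

```text
t: 4.15
eef_pos: [0.5722, 0.0703, 0.3338]
ee_rot: [-3.142, 0.001, 0.001]
force: [-0.4, 0.4, -2.5]
width: 0.0548
```

```bash
python3 -c "
from h import *
plan((.542,.313,.088+.085,0),(.542,.313,.0875,0))
f=look('side','s3.png'); cv2.imwrite('pics/s3.png',cv2.resize(f['frame'][60:330,200:440],None,fx=2,fy=2))"
```

```text
t 4.15 pos [0.5722 0.0703 0.3338] rot [-1.8e+02  6.0e-02  5.0e-02] w 0.0548 q6 1.11
offset cm [ -3.   -24.27   0.19] turn 0.0
offset cm [ -2.99 -24.27   8.74] turn 0.0
```

View pics/s3.png

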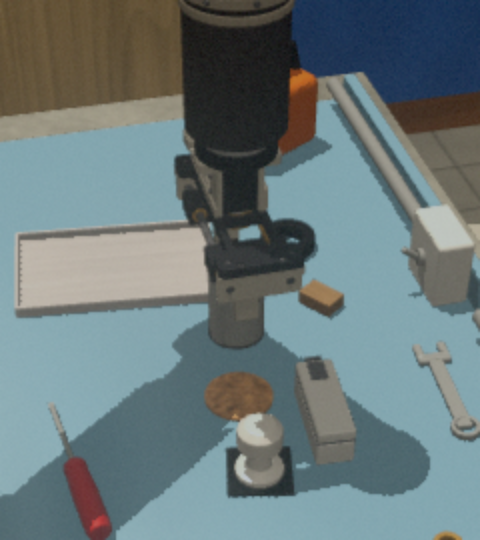

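The cup is held upright at about (237,320) and the cork mat is exposed at (239,396). Now I carry the cup to the tray.

{"api": "send_rows", "payload": {
  "motion": [
    {"offset": [-0.4, -3, 0], "turn": 0},
    {"offset": [-0.9, -7, 0], "turn": 0},
    {"offset": [-1.4, -11, 0], "turn": 0},
    {"offset": [-1.9, -15, 0], "turn": 0},
    {"offset": [-2.4, -19, 0], "turn": 0},
    {"offset": [-2.8, -22.5, 0], "turn": 0},
    {"offset": [-3, -24.3, 0], "turn": 0},
    {"offset": [-3, -24.3, 0], "turn": 0}
  ]
}}

```text
t: 5.0
eef_pos: [0.5418, 0.3155, 0.3331]
ee_rot: [3.14, 0.001, 0.003]
force: [0.0, 0.2, -2.6]
width: 0.0546
```

{"api": "send_rows", "payload": {
  "motion": [
    {"offset": [0, 0, 2], "turn": 0},
    {"offset": [0, 0, 4], "turn": 0},
    {"offset": [0, 0, 6], "turn": 0},
    {"offset": [0, 0, 7.5], "turn": 0},
    {"offset": [0, 0, 8.2], "turn": 0},
    {"offset": [0, 0, 8.6], "turn": 0},
    {"offset": [0, 0, 8.8], "turn": 0},
    {"offset": [0, 0, 8.8], "turn": 0}
  ]
}}

```text
t: 5.8
eef_pos: [0.5425, 0.3133, 0.247]
ee_rot: [-3.141, -0.0, 0.001]
force: [1.1, 1.5, -2.3]
width: 0.0548
```

```bash
python3 -c "
from h import *
plan((.542,.313,.0875,0))
print(get_state()['force'])
f=look('side'); P=cloud(f)
m=cv2.inRange(cv2.cvtColor(f['frame'],cv2.COLOR_BGR2HSV),(4,70,40),(22,255,255));m[:240]=0;m[280:]=0;m[:,:295]=0;m[:,345:]=0
Q=P[m>0];print('corkS',len(Q),cv2.minEnclosingCircle((Q[:,:2]*1000).astype(np.float32)),Q.mean(0),)
f=look('top','t4.png'); P=cloud(f)
m=cv2.inRange(cv2.cvtColor(f['frame'],cv2.COLOR_BGR2HSV),(4,70,30),(22,255,255));m[:215]=0;m[275:]=0;m[:,:255]=0;m[:,315:]=0
Q=P[m>0];print('corkT',len(Q),cv2.minEnclosingCircle((Q[:,:2]*1000).astype(np.float32)),Q.mean(0),)
"
```

```text
t 5.8 pos [0.5425 0.3133 0.247 ] rot [-1.7998e+02 -2.0000e-02  6.0000e-02] w 0.0548 q6 0.74
offset cm [-0.05  0.03  0.05] turn 0.1
[ 1.05309126  1.50805261 -2.34092416]
corkS 625 ((466.6964416503906, -362.9412536621094), 482.4272155761719) [0.57268484 0.06202364 0.02550808]
corkT 1211 ((516.417236328125, 35.929080963134766), 102.35449981689453) [0.57382933 0.066927   0.02160003]
```

{"api": "send_rows", "payload": {
  "motion": [
    {"offset": [0, 0, 0.05], "turn": 0},
    {"offset": [0, 0, 0.1], "turn": 0},
    {"offset": [0, 0, 0.1], "turn": 0}
  ]
}}

```text
t: 6.2
eef_pos: [0.5424, 0.3135, 0.2461]
ee_rot: [-3.141, -0.001, 0.001]
force: [-0.9, -1.0, 0.0]
width: 0.0546
```

{"api": "send_rows", "payload": {
  "motion": [
    {"offset": [0, 0, 0.05], "turn": 0},
    {"offset": [0, 0, 0.05], "turn": 0},
    {"offset": [0, 0, 0.05], "turn": 0}
  ]
}}

```text
t: 6.5
eef_pos: [0.5425, 0.3135, 0.246]
ee_rot: [-3.141, -0.001, 0.001]
force: [-1.4, -0.7, 4.9]
width: 0.0546
```

Contact; release and rise.

{"api": "send_rows", "payload": {
  "motion": [
    {"offset": [0, 0, 0], "turn": 0},
    {"offset": [0, 0, 0], "turn": 0},
    {"offset": [0, 0, 0], "turn": 0},
    {"offset": [0, 0, 0], "turn": 0},
    {"offset": [0, 0, 0], "turn": 0},
    {"offset": [0, 0, 0], "turn": 0}
  ],
  "hand": 1
}}

```text
t: 7.1
eef_pos: [0.5424, 0.3134, 0.2451]
ee_rot: [3.141, 0.0, 0.001]
force: [-0.4, 0.1, -0.1]
width: 0.0873
```

{"api": "send_rows", "payload": {
  "motion": [
    {"offset": [0, 0, -2], "turn": 0},
    {"offset": [0, 0, -5], "turn": 0},
    {"offset": [0, 0, -8], "turn": 0},
    {"offset": [0, 0, -11], "turn": 0},
    {"offset": [0, 0, -13], "turn": 0},
    {"offset": [0, 0, -14], "turn": 0},
    {"offset": [0, 0, -14], "turn": 0}
  ]
}}

```text
t: 7.8
eef_pos: [0.5425, 0.3135, 0.3864]
ee_rot: [-3.14, -0.002, 0.001]
force: [-0.4, -0.1, -0.3]
width: 0.0875
```

```bash
python3 -c "
from h import *
plan((.566,-.046,.22,0),(.566,-.046,.067,0))"
```

```text
t 7.8 pos [0.5425 0.3135 0.3864] rot [-1.799e+02 -1.000e-01  7.000e-02] w 0.0875 q6 0.74
offset cm [ 2.31 35.95  0.68] turn 0.1
offset cm [ 2.28 35.98 15.98] turn 0.1
```

{"api": "send_rows", "payload": {
  "motion": [
    {"offset": [0.3, 5, 0], "turn": 0},
    {"offset": [0.6, 10, 0], "turn": 0},
    {"offset": [1, 15, 0], "turn": 0},
    {"offset": [1.3, 20, 0], "turn": 0},
    {"offset": [1.6, 25, 0], "turn": 0},
    {"offset": [2, 30, 0], "turn": 0},
    {"offset": [2.2, 34, 0], "turn": 0},
    {"offset": [2.3, 36, 0], "turn": 0}
  ]
}}

```text
t: 8.6
eef_pos: [0.5651, -0.0496, 0.3833]
ee_rot: [3.141, 0.003, -0.001]
force: [0.6, 0.8, 0.4]
width: 0.0877
```

{"api": "send_rows", "payload": {
  "motion": [
    {"offset": [0, 0, 0], "turn": 0},
    {"offset": [0, 0, 3], "turn": 0},
    {"offset": [0, 0, 6], "turn": 0},
    {"offset": [0, 0, 9], "turn": 0},
    {"offset": [0, 0, 12], "turn": 0},
    {"offset": [0, 0, 14.5], "turn": 0},
    {"offset": [0, 0, 15.8], "turn": 0},
    {"offset": [0, 0, 15.8], "turn": 0}
  ]
}}

```text
t: 9.4
eef_pos: [0.5649, -0.0462, 0.2248]
ee_rot: [3.141, 0.005, 0.001]
force: [0.6, -0.1, 0.3]
width: 0.088
```

```bash
python3 -c "
from h import *
plan((.566,-.046,.068,0))
f=look('top'); P=cloud(f); rep('cup',P,(130,180,220,370),.09,.13)
g=look('side')
cv2.imwrite('pics/s5.png',np.hstack([cv2.resize(f['frame'][150:390,80:390],(465,360)),cv2.resize(g['frame'][130:330,200:380],(324,360))]))"
```

```text
t 9.4 pos [ 0.5649 -0.0462  0.2248] rot [1.7995e+02 2.6000e-01 8.0000e-02] w 0.088 q6 1.31
offset cm [ 0.11 -0.02 -0.22] turn 0.1
cup none
```

View pics/s5.png

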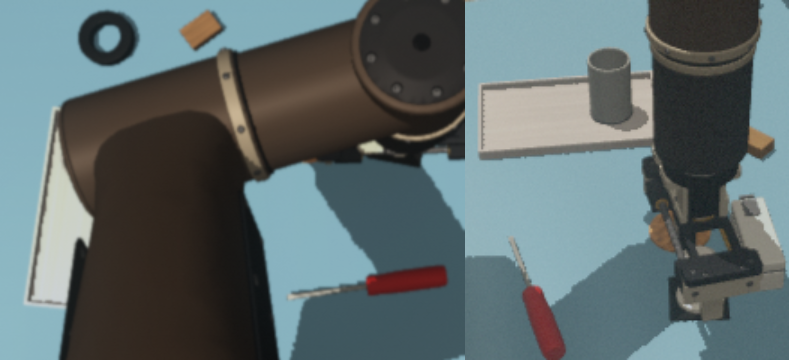

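The cup stands upright in the tray at (610,85) in the right half of the picture, and the jaws straddle the knob at (700,285). Now I close.

{"api": "send_rows", "payload": {
  "motion": [
    {"offset": [0, 0, -0.2], "turn": 0},
    {"offset": [0, 0, -0.2], "turn": 0},
    {"offset": [0, 0, -0.2], "turn": 0},
    {"offset": [0, 0, -0.2], "turn": 0},
    {"offset": [0, 0, -0.2], "turn": 0},
    {"offset": [0, 0, -0.2], "turn": 0},
    {"offset": [0, 0, -0.2], "turn": 0},
    {"offset": [0, 0, -0.2], "turn": 0}
  ],
  "hand": -1,
  "squeeze": 25
}}

```text
t: 10.3
eef_pos: [0.566, -0.0465, 0.2294]
ee_rot: [-3.141, -0.001, 0.001]
force: [-0.2, 1.3, 2.3]
width: 0.0448
```

{"api": "send_rows", "payload": {
  "motion": [
    {"offset": [0, 0, -0.5], "turn": 0},
    {"offset": [0, 0, -2], "turn": 0},
    {"offset": [0, 0, -4], "turn": 0},
    {"offset": [0, 0, -6], "turn": 0},
    {"offset": [0, 0, -8], "turn": 0},
    {"offset": [0, 0, -9], "turn": 0},
    {"offset": [0, 0, -9], "turn": 0},
    {"offset": [0, 0, -9], "turn": 0}
  ]
}}

```text
t: 11.1
eef_pos: [0.5653, -0.0467, 0.3184]
ee_rot: [-3.141, 0.001, 0.001]
force: [0.4, -0.2, -3.6]
width: 0.0447
```

```bash
python3 -c "
from h import *
plan((.432,.325,.16,0),(.432,.325,.07,0))"
```

```text
t 11.1 pos [ 0.5653 -0.0467  0.3184] rot [-1.7999e+02  6.0000e-02  4.0000e-02] w 0.0447 q6 1.31
offset cm [-13.3  -37.18  -0.04] turn 0.0
offset cm [-13.29 -37.18   8.96] turn 0.0
```

{"api": "send_rows", "payload": {
  "motion": [
    {"offset": [-1.3, -3, 0], "turn": 0},
    {"offset": [-3, -8, 0], "turn": 0},
    {"offset": [-4.7, -13, 0], "turn": 0},
    {"offset": [-6.4, -18, 0], "turn": 0},
    {"offset": [-8.1, -23, 0], "turn": 0},
    {"offset": [-9.8, -28, 0], "turn": 0},
    {"offset": [-11.5, -32.5, 0], "turn": 0},
    {"offset": [-12.6, -35.3, 0], "turn": 0}
  ]
}}

```text
t: 11.9
eef_pos: [0.4379, 0.3082, 0.3179]
ee_rot: [3.14, 0.001, 0.002]
force: [1.3, 0.1, -1.7]
width: 0.0446
```

{"api": "send_rows", "payload": {
  "motion": [
    {"offset": [-0.7, -1.9, 0], "turn": 0},
    {"offset": [-0.7, -1.9, 2], "turn": 0},
    {"offset": [-0.7, -1.9, 4], "turn": 0},
    {"offset": [-0.7, -1.9, 6], "turn": 0},
    {"offset": [-0.7, -1.9, 7.5], "turn": 0},
    {"offset": [-0.7, -1.9, 8.2], "turn": 0},
    {"offset": [-0.7, -1.9, 8.5], "turn": 0},
    {"offset": [-0.7, -1.9, 8.6], "turn": 0}
  ]
}}

```text
t: 12.7
eef_pos: [0.4324, 0.3252, 0.2329]
ee_rot: [3.141, 0.0, 0.001]
force: [0.6, 0.7, -2.7]
width: 0.0448
```

{"api": "send_rows", "payload": {
  "motion": [
    {"offset": [0, 0, 0.05], "turn": 0},
    {"offset": [0, 0, 0.1], "turn": 0},
    {"offset": [0, 0, 0.1], "turn": 0}
  ]
}}

```text
t: 13.0
eef_pos: [0.4324, 0.3253, 0.2327]
ee_rot: [-3.141, -0.001, 0.001]
force: [-0.4, -0.3, -1.9]
width: 0.0451
```

{"api": "send_rows", "payload": {
  "motion": [
    {"offset": [0, 0, 0.07], "turn": 0},
    {"offset": [0, 0, 0.12], "turn": 0},
    {"offset": [0, 0, 0.15], "turn": 0},
    {"offset": [0, 0, 0.15], "turn": 0}
  ]
}}

```text
t: 13.4
eef_pos: [0.4323, 0.3252, 0.2306]
ee_rot: [3.142, 0.0, 0.001]
force: [-0.2, 0.2, -1.6]
width: 0.0449
```

{"api": "send_rows", "payload": {
  "motion": [
    {"offset": [0, 0, 0.05], "turn": 0},
    {"offset": [0, 0, 0.1], "turn": 0},
    {"offset": [0, 0, 0.1], "turn": 0}
  ]
}}

```text
t: 13.7
eef_pos: [0.4324, 0.3253, 0.2303]
ee_rot: [-3.142, -0.0, 0.001]
force: [-1.6, -1.1, 5.4]
width: 0.0448
```

{"api": "send_rows", "payload": {
  "motion": [
    {"offset": [0, 0, 0], "turn": 0},
    {"offset": [0, 0, 0], "turn": 0},
    {"offset": [0, 0, 0], "turn": 0},
    {"offset": [0, 0, 0], "turn": 0},
    {"offset": [0, 0, 0], "turn": 0},
    {"offset": [0, 0, 0], "turn": 0}
  ],
  "hand": 1
}}

```text
t: 14.3
eef_pos: [0.4324, 0.3252, 0.2296]
ee_rot: [3.142, 0.0, 0.001]
force: [0.5, -0.5, 0.0]
width: 0.0856
```

{"api": "send_rows", "payload": {
  "motion": [
    {"offset": [0, 0, -2], "turn": 0},
    {"offset": [0, 0, -5], "turn": 0},
    {"offset": [0, 0, -8], "turn": 0},
    {"offset": [0, 0, -11], "turn": 0},
    {"offset": [0, 0, -14], "turn": 0},
    {"offset": [0, 0, -15], "turn": 0},
    {"offset": [0, 0, -15], "turn": 0}
  ]
}}

```text
t: 15.0
eef_pos: [0.4325, 0.3254, 0.3813]
ee_rot: [-3.139, -0.002, 0.001]
force: [0.3, 0.6, -0.3]
width: 0.0875
```

```bash
python3 -c "
from h import *
g=look('side'); P=cloud(g)
rep('cup',P,(200,120,325,190),.098,.13)
rep('case',P,(340,232,385,295),.055,.068)
cv2.imwrite('pics/s6.png',cv2.resize(g['frame'][110:330,190:450],None,fx=2.5,fy=2.5))
plan((.648,.001,.22,-95.1))"
```

```text
cup 195 mean [0.5442 0.3129 0.1036] rect [592.8 392.4] [255.   56.6] 57.8 zmax 0.1106
case 804 mean [ 0.6467 -0.0021  0.0627] rect [648.    4.2] [117.8  41.8] 84.5 zmax 0.0679
t 15.05 pos [0.4322 0.3251 0.3797] rot [-1.7995e+02 -1.0000e-02  5.0000e-02] w 0.0875 q6 0.56
offset cm [21.55 32.43  0.04] turn 95.2
```

View pics/s6.png

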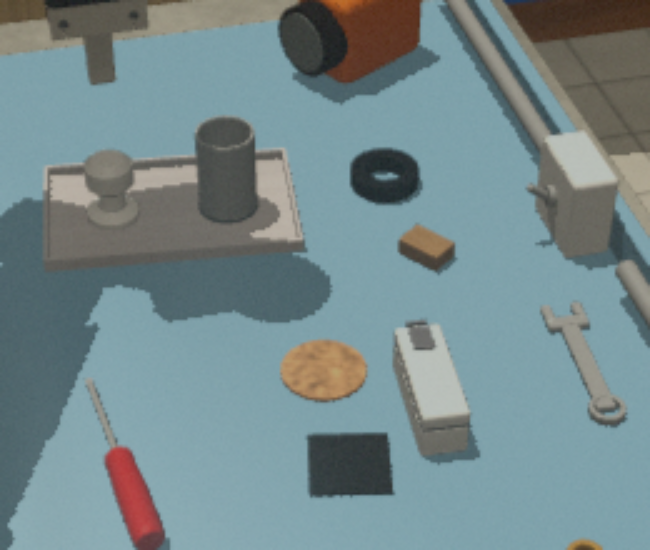

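Cup and knob both stand in the tray, at (227,165) and (110,185). The empty mats are visible at (324,370) and (350,464). Next is the case.

{"api": "send_rows", "payload": {
  "motion": [
    {"offset": [1.5, 2.2, 0], "turn": 7},
    {"offset": [4, 6, 0], "turn": 15},
    {"offset": [6.5, 10, 0], "turn": 23},
    {"offset": [9, 13.6, 0], "turn": 31},
    {"offset": [11.5, 17.4, 0], "turn": 39},
    {"offset": [14, 21, 0], "turn": 47},
    {"offset": [16.5, 25, 0], "turn": 55},
    {"offset": [19, 28.7, 0], "turn": 63}
  ]
}}

```text
t: 15.85
eef_pos: [0.6231, 0.0365, 0.3774]
ee_rot: [3.139, 0.001, -1.104]
force: [1.4, 0.3, 0.4]
width: 0.0874
```

```bash
python3 -c "
from h import *
plan((.648,.001,.22,-95.1))"
```

```text
t 15.85 pos [0.6231 0.0365 0.3774] rot [ 1.7982e+02  4.0000e-02 -6.3270e+01] w 0.0874 q6 0.1
offset cm [ 4.29 -0.62 -0.16] turn 31.8
```

{"api": "send_rows", "payload": {
  "motion": [
    {"offset": [1.5, -0.2, 0], "turn": 8},
    {"offset": [3, -0.4, 0], "turn": 16},
    {"offset": [4.3, -0.6, 0], "turn": 24},
    {"offset": [4.3, -0.6, 0], "turn": 31.8},
    {"offset": [4.3, -0.6, 0], "turn": 31.8},
    {"offset": [4.3, -0.6, 0], "turn": 31.8}
  ]
}}

```text
t: 16.45
eef_pos: [0.6473, 0.0029, 0.3781]
ee_rot: [3.139, -0.001, -1.65]
force: [0.3, 0.9, 0.1]
width: 0.0875
```

```bash
python3 -c "
from h import *
plan((.648,.001,.22,-95.1),(.648,.001,.048,-95.1))
g=look('side'); cv2.imwrite('pics/s7.png',cv2.resize(g['frame'][110:330,240:460],None,fx=2.5,fy=2.5))"
```

```text
t 16.45 pos [0.6473 0.0029 0.3781] rot [ 1.7987e+02 -4.0000e-02 -9.4510e+01] w 0.0875 q6 -0.38
offset cm [ 0.19 -0.08 -0.09] turn 0.6
offset cm [ 0.17 -0.12 17.11] turn 0.6
```

View pics/s7.png

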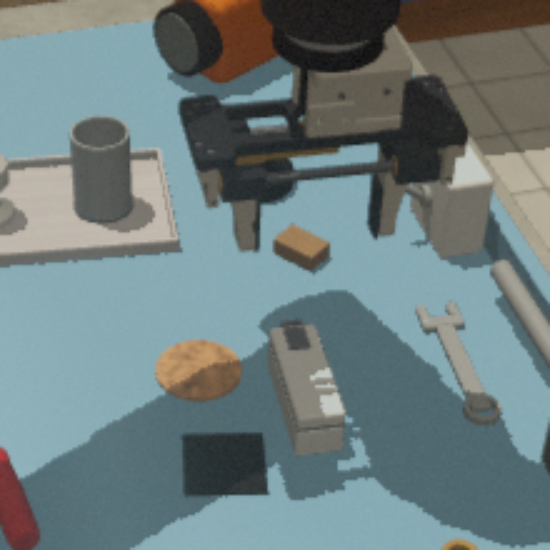

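The fingers straddle the case, which lies at (305,390) with its latch at the far end. Now I descend.

{"api": "send_rows", "payload": {
  "motion": [
    {"offset": [0.1, -0.1, 3], "turn": 0.6},
    {"offset": [0.1, -0.1, 6.5], "turn": 0.6},
    {"offset": [0.1, -0.1, 10], "turn": 0.6},
    {"offset": [0.1, -0.1, 13], "turn": 0.6},
    {"offset": [0.1, -0.1, 15.5], "turn": 0.6},
    {"offset": [0.1, -0.1, 16.7], "turn": 0.6},
    {"offset": [0.1, -0.1, 17.1], "turn": 0.6},
    {"offset": [0.1, -0.1, 17.1], "turn": 0.6}
  ]
}}

```text
t: 17.3
eef_pos: [0.6487, 0.002, 0.2089]
ee_rot: [-3.141, -0.0, -1.663]
force: [-0.2, 0.2, -0.7]
width: 0.0877
```

{"api": "send_rows", "payload": {
  "motion": [
    {"offset": [0, 0, 0], "turn": 0},
    {"offset": [0, 0, 0], "turn": 0},
    {"offset": [0, 0, 0], "turn": 0},
    {"offset": [0, 0, 0], "turn": 0},
    {"offset": [0, 0, 0], "turn": 0},
    {"offset": [0, 0, 0], "turn": 0},
    {"offset": [0, 0, 0], "turn": 0},
    {"offset": [0, 0, 0], "turn": 0}
  ],
  "hand": -1,
  "squeeze": 30
}}

```text
t: 18.1
eef_pos: [0.6485, 0.0018, 0.2087]
ee_rot: [-3.141, -0.0, -1.664]
force: [-0.3, -0.2, 1.1]
width: 0.0398
```

{"api": "send_rows", "payload": {
  "motion": [
    {"offset": [0, 0, -0.5], "turn": 0},
    {"offset": [0, 0, -2], "turn": 0},
    {"offset": [0, 0, -4], "turn": 0},
    {"offset": [0, 0, -6], "turn": 0},
    {"offset": [0, 0, -8], "turn": 0},
    {"offset": [0, 0, -9], "turn": 0},
    {"offset": [0, 0, -9], "turn": 0}
  ]
}}

```text
t: 18.8
eef_pos: [0.6489, 0.0019, 0.301]
ee_rot: [-3.138, 0.001, -1.664]
force: [-0.2, -0.2, -2.5]
width: 0.0397
```

```bash
python3 -c "
from h import *
plan((.450,-.326,.14,-91.7),(.450,-.326,.054,-91.7))"
```

```text
t 18.8 pos [0.6489 0.0019 0.301 ] rot [-1.7981e+02  7.0000e-02 -9.5320e+01] w 0.0397 q6 -0.4
offset cm [34.49 16.76  0.1 ] turn -3.6
offset cm [34.5  16.79  8.7 ] turn -3.6
```

{"api": "send_rows", "payload": {
  "motion": [
    {"offset": [2.5, 1.2, 0], "turn": 0},
    {"offset": [6.5, 3.2, 0], "turn": -0.5},
    {"offset": [11, 5.3, 0], "turn": -1},
    {"offset": [15.5, 7.5, 0], "turn": -1.5},
    {"offset": [20, 9.7, 0], "turn": -2},
    {"offset": [24.5, 11.9, 0], "turn": -2.5},
    {"offset": [29, 14.1, 0], "turn": -3},
    {"offset": [32.5, 15.8, 0], "turn": -3.6}
  ]
}}

```text
t: 19.6
eef_pos: [0.4588, -0.3087, 0.2978]
ee_rot: [3.14, 0.001, -1.602]
force: [0.9, -0.6, -3.0]
width: 0.04
```

{"api": "send_rows", "payload": {
  "motion": [
    {"offset": [1, 0.5, 0], "turn": 0},
    {"offset": [2, 1, 2], "turn": 0},
    {"offset": [2, 1, 4], "turn": 0},
    {"offset": [2, 1, 5.5], "turn": 0},
    {"offset": [2, 1, 6], "turn": 0},
    {"offset": [2, 1, 6], "turn": 0}
  ]
}}

```text
t: 20.2
eef_pos: [0.4502, -0.3265, 0.2376]
ee_rot: [3.139, 0.001, -1.601]
force: [-1.1, -0.3, -2.2]
width: 0.0398
```

Run:
```python
from h import *
plan((.450,-.326,.054,-91.7))
f=look('top'); P=cloud(f); g=look('side'); PS=cloud(g)
rep('mat T all',P,(320,205,375,270),.010,.03)
for n,I,PP,b in(('T',f,P,(320,210,375,270)),('S',g,PS,(308,275,352,315))):
    u0,v0,u1,v1=b; gr=cv2.cvtColor(I['frame'],cv2.COLOR_BGR2GRAY)[v0:v1,u0:u1]; m=(gr<42 if n=='T' else gr<60)
    m=cv2.morphologyEx(m.astype(np.uint8),cv2.MORPH_OPEN,np.ones((3,3)));Q=PP[v0:v1,u0:u1][m>0]
    print('knobmat',n,len(Q),cv2.minAreaRect((Q[:,:2]*1000).astype(np.float32)),Q.mean(0))
for n,I,PP,b in(('T',f,P,(255,215,315,270)),('S',g,PS,(295,240,345,280))):
    u0,v0,u1,v1=b; m=cv2.inRange(cv2.cvtColor(I['frame'],cv2.COLOR_BGR2HSV),(4,60,30),(22,255,255))[v0:v1,u0:u1]
    m=cv2.morphologyEx(m,cv2.MORPH_OPEN,np.ones((3,3)));Q=PP[v0:v1,u0:u1][m>0]
    print('cupmat',n,len(Q),cv2.minEnclosingCircle((Q[:,:2]*1000).astype(np.float32)),Q.mean(0))
cv2.imwrite('pics/s8.png',np.hstack([cv2.resize(f['frame'][180:360,240:600],(480,240)),cv2.resize(g['frame'][320:480,220:420],(300,240))]))
```

```text
t 20.2 pos [ 0.4502 -0.3265  0.2376] rot [ 1.7987e+02  4.0000e-02 -9.1730e+01] w 0.0398 q6 0.25
offset cm [-0.04  0.02  2.46] turn -0.0
mat T all 3565 mean [ 0.574  -0.0481  0.0173] rect [574.7 -48.4] [100.5 120.6] 88.3 zmax 0.0251
knobmat T 1125 ((510.74462890625, -32.39825439453125), (62.57939529418945, 176.3377685546875), 77.98759460449219) [ 0.56634381 -0.04413482  0.02193972]
knobmat S 802 ((448.7778625488281, -433.6051330566406), (818.0989379882812, 39.76667785644531), 72.21837615966797) [ 0.470938   -0.36003136  0.37688568]
cupmat T 1221 ((516.0150146484375, 36.45439529418945), 102.23700714111328) [0.57352026 0.06666617 0.02420554]
cupmat S 0 ((0.0, 0.0), 0.0) [nan nan nan]<stdin>:12: RuntimeWarning: Mean of empty slice.
  ret = um.true_divide(
```

View pics/s8.png

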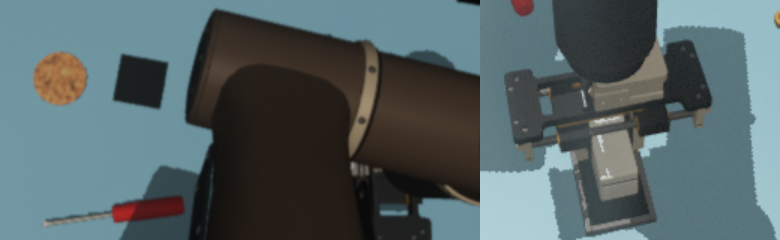

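The case sits centred over the holder (right half, case end (617,195), holder end (620,225)), and both mats are clear on the left. I'll lower it.

{"api": "send_rows", "payload": {
  "motion": [
    {"offset": [0, 0, 1], "turn": 0},
    {"offset": [0, 0, 1.6], "turn": 0},
    {"offset": [0, 0, 2], "turn": 0},
    {"offset": [0, 0, 2.2], "turn": 0},
    {"offset": [0, 0, 2.3], "turn": 0},
    {"offset": [0, 0, 2.3], "turn": 0}
  ]
}}

```text
t: 20.9
eef_pos: [0.4504, -0.3268, 0.2156]
ee_rot: [3.141, 0.0, -1.601]
force: [-0.8, 0.4, -2.0]
width: 0.04
```

{"api": "send_rows", "payload": {
  "motion": [
    {"offset": [0, 0, 0.05], "turn": 0},
    {"offset": [0, 0, 0.1], "turn": 0},
    {"offset": [0, 0, 0.15], "turn": 0},
    {"offset": [0, 0, 0.15], "turn": 0}
  ]
}}

```text
t: 21.3
eef_pos: [0.4503, -0.3268, 0.2142]
ee_rot: [-3.142, -0.0, -1.601]
force: [-0.7, -0.6, -1.8]
width: 0.0398
```

Run:
```python
from h import *
plan((.450,-.326,.054,-91.7))
g=look('side'); cv2.imwrite('pics/s9.png',cv2.resize(g['frame'][360:480,240:400],None,fx=4,fy=4))
```

```text
t 21.3 pos [ 0.4503 -0.3268  0.2142] rot [-180.     -0.    -91.74] w 0.0398 q6 0.25
offset cm [-0.08  0.04  0.12] turn -0.0
```

View pics/s9.png

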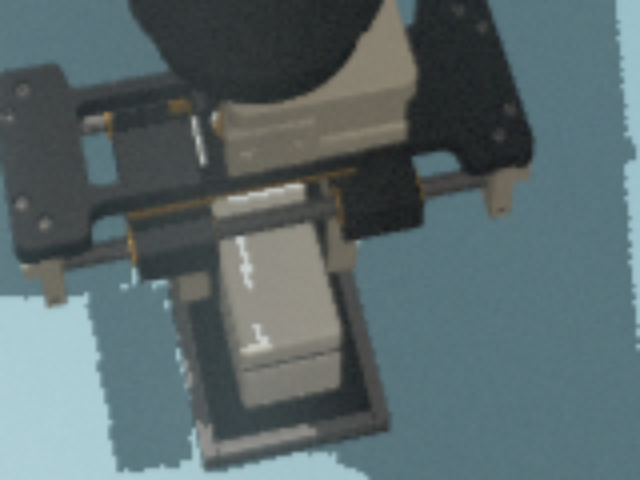

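The case is inside the lip with clear gaps on each side; its near end is at (290,400) and the lip at (295,440). Now I lower to contact.

{"api": "send_rows", "payload": {
  "motion": [
    {"offset": [0, 0, 0.05], "turn": 0},
    {"offset": [0, 0, 0.1], "turn": 0},
    {"offset": [0, 0, 0.15], "turn": 0},
    {"offset": [0, 0, 0.15], "turn": 0}
  ]
}}

```text
t: 21.75
eef_pos: [0.4503, -0.3268, 0.2127]
ee_rot: [-3.142, -0.0, -1.601]
force: [0.1, 0.3, -2.4]
width: 0.04
```

{"api": "send_rows", "payload": {
  "motion": [
    {"offset": [0, 0, 0.05], "turn": 0},
    {"offset": [0, 0, 0.1], "turn": 0},
    {"offset": [0, 0, 0.1], "turn": 0}
  ]
}}

```text
t: 22.05
eef_pos: [0.4503, -0.3268, 0.2127]
ee_rot: [-3.141, -0.0, -1.601]
force: [-3.0, 3.2, 9.9]
width: 0.0398
```

{"api": "send_rows", "payload": {
  "motion": [
    {"offset": [0, 0, -0.1], "turn": 0},
    {"offset": [0, 0, -0.1], "turn": 0},
    {"offset": [0, 0, -0.1], "turn": 0},
    {"offset": [0, 0, -0.1], "turn": 0},
    {"offset": [0, 0, -0.1], "turn": 0},
    {"offset": [0, 0, -0.1], "turn": 0},
    {"offset": [0, 0, -0.1], "turn": 0}
  ],
  "hand": 1
}}

```text
t: 22.75
eef_pos: [0.4504, -0.3268, 0.2126]
ee_rot: [3.142, -0.0, -1.601]
force: [-0.3, -0.2, -0.9]
width: 0.0866
```

{"api": "send_rows", "payload": {
  "motion": [
    {"offset": [0, 0, -2], "turn": 0},
    {"offset": [0, 0, -5], "turn": 0},
    {"offset": [0, 0, -8], "turn": 0},
    {"offset": [0, 0, -11], "turn": 0},
    {"offset": [0, 0, -14], "turn": 0},
    {"offset": [0, 0, -17], "turn": 0},
    {"offset": [0, 0, -17], "turn": 0}
  ]
}}

```text
t: 23.45
eef_pos: [0.4512, -0.3273, 0.3873]
ee_rot: [-3.135, -0.003, -1.6]
force: [-0.3, -0.2, -0.8]
width: 0.0874
```

Run:
```python
from h import *
g=look('side'); P=cloud(g)
rep('case',P,(250,370,370,478),.057,.072)
cv2.imwrite('pics/s10.png',cv2.resize(g['frame'][340:480,220:420],None,fx=3.5,fy=3.5))
plan((.4325,.3252,.23,0))
```

```text
case 1649 mean [ 0.4497 -0.3304  0.0667] rect [ 450.5 -324.7] [116.   40.3] 89.2 zmax 0.072
t 23.5 pos [ 0.4507 -0.327   0.3849] rot [-1.7975e+02 -8.0000e-02 -9.1730e+01] w 0.0876 q6 0.25
offset cm [-65.13   3.78  -0.51] turn -91.7
```

View pics/s10.png

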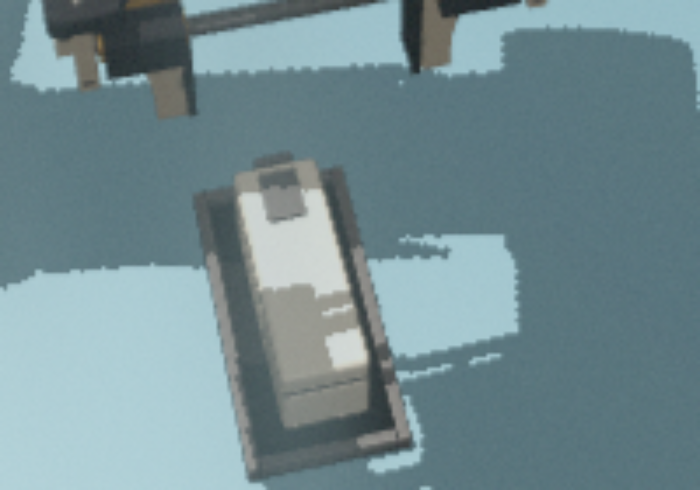

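The case lies flat in the holder, released, with its latch end at (285,190) and gaps inside the lip on every side. Now I go back for the knob.

```bash
python3 -c "
from h import *
plan((.56,-.0,.226,-40))"
```

```text
t 23.5 pos [ 0.4507 -0.327   0.3849] rot [-1.7975e+02 -8.0000e-02 -9.1730e+01] w 0.0876 q6 0.25
offset cm [-3.301e+01 -9.940e+00 -1.000e-02] turn -51.7
```

{"api": "send_rows", "payload": {
  "motion": [
    {"offset": [-3, -0.9, 0], "turn": -6},
    {"offset": [-7.5, -2.3, 0], "turn": -13},
    {"offset": [-12, -3.6, 0], "turn": -20},
    {"offset": [-16.5, -5, 0], "turn": -27},
    {"offset": [-21, -6.3, 0], "turn": -34},
    {"offset": [-25.5, -7.7, 0], "turn": -41},
    {"offset": [-30, -9, 0], "turn": -48},
    {"offset": [-33, -9.9, 0], "turn": -52}
  ]
}}

```text
t: 24.3
eef_pos: [0.5596, 0.0028, 0.3815]
ee_rot: [3.141, 0.001, -0.687]
force: [0.6, -0.9, 0.6]
width: 0.0876
```

Run:
```python
from h import *
plan((.4325,.3252,.226,0))
```

```text
t 24.3 pos [0.5596 0.0028 0.3815] rot [ 1.7995e+02  5.0000e-02 -3.9390e+01] w 0.0876 q6 0.53
offset cm [-30.28 -16.85  -0.34] turn -39.4
```

{"api": "send_rows", "payload": {
  "motion": [
    {"offset": [-4, -2.2, 0], "turn": -5},
    {"offset": [-8, -4.4, 0], "turn": -11},
    {"offset": [-12, -6.7, 0], "turn": -17},
    {"offset": [-16, -8.9, 0], "turn": -23},
    {"offset": [-20, -11.1, 0], "turn": -29},
    {"offset": [-24, -13.4, 0], "turn": -35},
    {"offset": [-28, -15.6, 0], "turn": -39.4},
    {"offset": [-30.3, -16.9, 0], "turn": -39.4}
  ]
}}

```text
t: 25.1
eef_pos: [0.4328, 0.3261, 0.3816]
ee_rot: [3.141, 0.001, -0.001]
force: [1.1, -0.2, -0.4]
width: 0.0875
```

{"api": "send_rows", "payload": {
  "motion": [
    {"offset": [0, 0, 0], "turn": 0},
    {"offset": [0, 0, 0], "turn": 0},
    {"offset": [0, 0, 0], "turn": 0}
  ]
}}

```text
t: 25.4
eef_pos: [0.4343, 0.3231, 0.382]
ee_rot: [3.141, 0.001, -0.006]
force: [0.5, 1.0, 0.4]
width: 0.0873
```

Run:
```python
from h import *
plan((.4325,.3252,.226,0),(.4325,.3252,.0705,0))
f=look('top'); g=look('side'); PS=cloud(g)
fl=240/np.tan(np.radians(f['vertical_fov'])/2)
rep('cupS',PS,(255,140,310,190),.099,.13)
rep('knobS',PS,(215,160,255,200),.08,.1)
M=np.array(f['cam_to_world'])
def ray(u,v,z0):
    d=M[:3,:3]@np.array([(u-f['cx'])/fl,-(v-f['cy'])/fl,-1]); return (M[:3,3]+d*(z0-M[2,3])/d[2])[:2].round(4)
I=f['frame']; gr=cv2.cvtColor(I,cv2.COLOR_BGR2GRAY)
m=np.zeros((480,640),np.uint8); m[210:270,320:375]=(gr[210:270,320:375]<42)
m=cv2.morphologyEx(m,cv2.MORPH_OPEN,np.ones((3,3)));v,u=np.nonzero(m);r=cv2.minAreaRect(np.float32(np.c_[u,v]));print('knobmat',r,ray(*r[0],.0175))
c=cv2.inRange(cv2.cvtColor(I,cv2.COLOR_BGR2HSV),(4,60,30),(22,255,255)); m=c*0; m[212:272,252:315]=c[212:272,252:315]
m=cv2.morphologyEx(m,cv2.MORPH_OPEN,np.ones((3,3)));v,u=np.nonzero(m);r=cv2.minEnclosingCircle(np.float32(np.c_[u,v]));print('cupmat',r,ray(*r[0],.0175),ray(u.mean(),v.mean(),.0175))
```

```text
t 25.4 pos [0.4343 0.3231 0.382 ] rot [ 1.7994e+02  5.0000e-02 -3.7000e-01] w 0.0873 q6 0.56
offset cm [-0.19 -0.21 -0.3 ] turn -0.4
offset cm [-0.17 -0.23 15.25] turn -0.4
cupS 179 mean [0.5422 0.3106 0.1041] rect [542.1 309.9] [62.2 53.3] 77.6 zmax 0.1109
knobS 175 mean [0.4319 0.3172 0.086 ] rect [430.4 316.9] [42.  42.7] 52.4 zmax 0.0921
knobmat ((345.1264343261719, 240.49246215820312), (34.46195602416992, 33.847660064697266), 10.619654655456543) [ 0.5674 -0.0444]
cupmat ((284.5, 238.5), 19.81171226501465) [0.5743 0.0672] [0.5744 0.0672]
```

{"api": "send_rows", "payload": {
  "motion": [
    {"offset": [-0.2, -0.2, 3], "turn": 0},
    {"offset": [-0.2, -0.2, 6], "turn": 0},
    {"offset": [-0.2, -0.2, 9], "turn": 0},
    {"offset": [-0.2, -0.2, 12], "turn": 0},
    {"offset": [-0.2, -0.2, 14], "turn": 0},
    {"offset": [-0.2, -0.2, 15], "turn": 0},
    {"offset": [-0.2, -0.2, 15.1], "turn": 0},
    {"offset": [-0.2, -0.2, 15.1], "turn": 0}
  ]
}}

```text
t: 26.3
eef_pos: [0.4328, 0.3257, 0.2323]
ee_rot: [-3.141, -0.001, -0.006]
force: [-0.1, 0.4, 0.2]
width: 0.0877
```

{"api": "send_rows", "payload": {
  "motion": [
    {"offset": [0, 0, 0], "turn": 0},
    {"offset": [0, 0, 0], "turn": 0},
    {"offset": [0, 0, 0], "turn": 0},
    {"offset": [0, 0, 0], "turn": 0},
    {"offset": [0, 0, 0], "turn": 0},
    {"offset": [0, 0, 0], "turn": 0},
    {"offset": [0, 0, 0], "turn": 0},
    {"offset": [0, 0, 0], "turn": 0}
  ],
  "hand": -1,
  "squeeze": 25
}}

```text
t: 27.1
eef_pos: [0.4323, 0.3257, 0.2317]
ee_rot: [3.141, -0.0, -0.006]
force: [-0.8, -0.5, 1.2]
width: 0.0447
```

{"api": "send_rows", "payload": {
  "motion": [
    {"offset": [0, 0, -0.5], "turn": 0},
    {"offset": [0, 0, -2], "turn": 0},
    {"offset": [0, 0, -4], "turn": 0},
    {"offset": [0, 0, -6], "turn": 0},
    {"offset": [0, 0, -8], "turn": 0},
    {"offset": [0, 0, -9], "turn": 0},
    {"offset": [0, 0, -9], "turn": 0}
  ]
}}

```text
t: 27.8
eef_pos: [0.4325, 0.3259, 0.3229]
ee_rot: [-3.139, -0.001, -0.006]
force: [-0.8, -0.4, -2.9]
width: 0.0441
```

Run:
```python
from h import *
plan((.567,-.045,.16,0),(.567,-.045,.0705,0))
```

```text
t 27.8 pos [0.4325 0.3259 0.3229] rot [-1.7988e+02 -8.0000e-02 -3.3000e-01] w 0.0441 q6 0.56
offset cm [13.67 37.02  0.33] turn -0.3
offset cm [13.65 37.03  9.28] turn -0.3
```

{"api": "send_rows", "payload": {
  "motion": [
    {"offset": [1.2, 3.2, 0], "turn": 0},
    {"offset": [3, 8, 0], "turn": 0},
    {"offset": [4.8, 13, 0], "turn": 0},
    {"offset": [6.6, 18, 0], "turn": 0},
    {"offset": [8.4, 23, 0], "turn": 0},
    {"offset": [10.3, 28, 0], "turn": 0},
    {"offset": [12, 32.5, 0], "turn": 0},
    {"offset": [13, 35.3, 0], "turn": 0}
  ]
}}

```text
t: 28.6
eef_pos: [0.5604, -0.0304, 0.3203]
ee_rot: [3.141, 0.002, -0.007]
force: [0.7, 0.7, -1.7]
width: 0.0447
```

{"api": "send_rows", "payload": {
  "motion": [
    {"offset": [0.7, 1.7, 0], "turn": 0},
    {"offset": [0.7, 1.7, 2], "turn": 0},
    {"offset": [0.7, 1.7, 4], "turn": 0},
    {"offset": [0.7, 1.7, 6], "turn": 0},
    {"offset": [0.7, 1.7, 7.5], "turn": 0},
    {"offset": [0.7, 1.7, 8.3], "turn": 0},
    {"offset": [0.7, 1.7, 8.7], "turn": 0},
    {"offset": [0.7, 1.7, 8.7], "turn": 0}
  ]
}}

```text
t: 29.4
eef_pos: [0.5671, -0.0451, 0.234]
ee_rot: [3.141, 0.001, -0.006]
force: [0.1, -0.4, -2.0]
width: 0.0446
```

Run:
```python
from h import *
plan((.567,-.045,.0715,0))
```

```text
t 29.4 pos [ 0.5671 -0.0451  0.234 ] rot [ 1.7998e+02  7.0000e-02 -3.3000e-01] w 0.0446 q6 1.3
offset cm [-0.01 -0.01  0.35] turn -0.3
```

{"api": "send_rows", "payload": {
  "motion": [
    {"offset": [0, 0, 0.1], "turn": 0},
    {"offset": [0, 0, 0.15], "turn": 0},
    {"offset": [0, 0, 0.2], "turn": 0},
    {"offset": [0, 0, 0.2], "turn": 0}
  ]
}}

```text
t: 29.8
eef_pos: [0.5672, -0.0451, 0.233]
ee_rot: [-3.141, -0.001, -0.006]
force: [-0.1, 0.1, -2.3]
width: 0.0448
```

{"api": "send_rows", "payload": {
  "motion": [
    {"offset": [0, 0, 0.05], "turn": 0},
    {"offset": [0, 0, 0.1], "turn": 0},
    {"offset": [0, 0, 0.1], "turn": 0}
  ]
}}

```text
t: 30.1
eef_pos: [0.5672, -0.0451, 0.2316]
ee_rot: [3.142, 0.0, -0.006]
force: [0.1, 0.2, -1.6]
width: 0.0444
```

{"api": "send_rows", "payload": {
  "motion": [
    {"offset": [0, 0, 0.05], "turn": 0},
    {"offset": [0, 0, 0.1], "turn": 0},
    {"offset": [0, 0, 0.1], "turn": 0}
  ]
}}

```text
t: 30.4
eef_pos: [0.5672, -0.0451, 0.2308]
ee_rot: [3.142, -0.0, -0.006]
force: [-0.1, -0.1, -1.8]
width: 0.0445
```

{"api": "send_rows", "payload": {
  "motion": [
    {"offset": [0, 0, 0.05], "turn": 0},
    {"offset": [0, 0, 0.1], "turn": 0},
    {"offset": [0, 0, 0.1], "turn": 0}
  ]
}}

```text
t: 30.7
eef_pos: [0.5672, -0.0451, 0.2307]
ee_rot: [3.141, -0.001, -0.005]
force: [-3.5, 0.6, 8.4]
width: 0.0446
```

Contact; release, rise, and go to the cup.

{"api": "send_rows", "payload": {
  "motion": [
    {"offset": [0, 0, -0.05], "turn": 0},
    {"offset": [0, 0, -0.05], "turn": 0},
    {"offset": [0, 0, -0.05], "turn": 0},
    {"offset": [0, 0, -0.05], "turn": 0},
    {"offset": [0, 0, -0.05], "turn": 0},
    {"offset": [0, 0, -0.05], "turn": 0}
  ],
  "hand": 1
}}

```text
t: 31.3
eef_pos: [0.5672, -0.0451, 0.23]
ee_rot: [3.142, 0.0, -0.006]
force: [-0.7, 0.4, 0.3]
width: 0.0852
```

{"api": "send_rows", "payload": {
  "motion": [
    {"offset": [0, 0, -2], "turn": 0},
    {"offset": [0, 0, -5], "turn": 0},
    {"offset": [0, 0, -8], "turn": 0},
    {"offset": [0, 0, -11], "turn": 0},
    {"offset": [0, 0, -14], "turn": 0},
    {"offset": [0, 0, -15.5], "turn": 0},
    {"offset": [0, 0, -15.5], "turn": 0}
  ]
}}

```text
t: 32.0
eef_pos: [0.5677, -0.045, 0.388]
ee_rot: [-3.141, -0.005, -0.006]
force: [-0.4, 0.1, -0.8]
width: 0.0878
```

Run:
```python
from h import *
plan((.5424,.3135,.226,0))
```

```text
t 32.0 pos [ 0.5677 -0.045   0.388 ] rot [-179.96   -0.28   -0.32] w 0.0878 q6 1.3
offset cm [ -2.73 -35.84   0.31] turn -0.3
```

{"api": "send_rows", "payload": {
  "motion": [
    {"offset": [-0.3, -4, 0], "turn": 0},
    {"offset": [-0.7, -9, 0], "turn": 0},
    {"offset": [-1, -14, 0], "turn": 0},
    {"offset": [-1.4, -19, 0], "turn": 0},
    {"offset": [-1.8, -24, 0], "turn": 0},
    {"offset": [-2.2, -29, 0], "turn": 0},
    {"offset": [-2.6, -34, 0], "turn": 0},
    {"offset": [-2.7, -35.8, 0], "turn": 0}
  ]
}}

```text
t: 32.8
eef_pos: [0.5415, 0.3169, 0.3837]
ee_rot: [3.141, 0.001, -0.003]
force: [-0.4, -0.9, -0.3]
width: 0.0875
```

{"api": "send_rows", "payload": {
  "motion": [
    {"offset": [0, 0, 0], "turn": 0},
    {"offset": [0, 0, 0], "turn": 0},
    {"offset": [0, 0, 0], "turn": 0}
  ]
}}

```text
t: 33.1
eef_pos: [0.5423, 0.312, 0.3848]
ee_rot: [3.141, 0.001, -0.007]
force: [-0.1, 0.1, -0.4]
width: 0.0873
```

Run:
```python
from h import *
plan((.5424,.3135,.0875,0))
f=look('top'); P=cloud(f); rep('knob T',P,(322,215,372,265),.072,.1)
```

```text
t 33.1 pos [0.5423 0.312  0.3848] rot [ 1.7996e+02  4.0000e-02 -3.9000e-01] w 0.0873 q6 0.73
offset cm [ 1.000e-02 -1.600e-01  1.383e+01] turn -0.4
knob T 537 mean [ 0.567  -0.0462  0.083 ] rect [567.9 -46.3] [44.3 44.7] 31.0 zmax 0.0902
```

{"api": "send_rows", "payload": {
  "motion": [
    {"offset": [0, -0.2, 3], "turn": 0},
    {"offset": [0, -0.2, 6], "turn": 0},
    {"offset": [0, -0.2, 9], "turn": 0},
    {"offset": [0, -0.2, 11.5], "turn": 0},
    {"offset": [0, -0.2, 13], "turn": 0},
    {"offset": [0, -0.2, 13.8], "turn": 0},
    {"offset": [0, -0.2, 13.8], "turn": 0}
  ]
}}

```text
t: 33.85
eef_pos: [0.5424, 0.3141, 0.2464]
ee_rot: [3.14, 0.001, -0.007]
force: [0.0, 1.3, 1.2]
width: 0.0876
```

{"api": "send_rows", "payload": {
  "motion": [
    {"offset": [0, 0, 0], "turn": 0},
    {"offset": [0, 0, 0], "turn": 0},
    {"offset": [0, 0, 0], "turn": 0},
    {"offset": [0, 0, 0], "turn": 0},
    {"offset": [0, 0, 0], "turn": 0},
    {"offset": [0, 0, 0], "turn": 0},
    {"offset": [0, 0, 0], "turn": 0},
    {"offset": [0, 0, 0], "turn": 0}
  ],
  "hand": -1,
  "squeeze": 20
}}

```text
t: 34.65
eef_pos: [0.5424, 0.3151, 0.2476]
ee_rot: [-3.141, -0.0, -0.006]
force: [-0.8, -1.7, 5.2]
width: 0.0544
```

{"api": "send_rows", "payload": {
  "motion": [
    {"offset": [0, 0, -0.5], "turn": 0},
    {"offset": [0, 0, -2], "turn": 0},
    {"offset": [0, 0, -4], "turn": 0},
    {"offset": [0, 0, -6], "turn": 0},
    {"offset": [0, 0, -8], "turn": 0},
    {"offset": [0, 0, -9], "turn": 0},
    {"offset": [0, 0, -9], "turn": 0}
  ]
}}

```text
t: 35.35
eef_pos: [0.5425, 0.3154, 0.3384]
ee_rot: [-3.14, -0.002, -0.006]
force: [0.1, -0.6, -1.4]
width: 0.0546
```

Run:
```python
from h import *
plan((.574,.068,.175,0),(.574,.068,.0875,0))
```

```text
t 35.35 pos [0.5425 0.3154 0.3384] rot [-1.7989e+02 -1.0000e-01 -3.3000e-01] w 0.0546 q6 0.73
offset cm [ 3.29 24.72  0.4 ] turn -0.3
offset cm [ 3.28 24.73  9.15] turn -0.3
```

{"api": "send_rows", "payload": {
  "motion": [
    {"offset": [0.4, 3, 0], "turn": 0},
    {"offset": [0.9, 7, 0], "turn": 0},
    {"offset": [1.5, 11, 0], "turn": 0},
    {"offset": [2, 15, 0], "turn": 0},
    {"offset": [2.5, 19, 0], "turn": 0},
    {"offset": [3, 22.5, 0], "turn": 0},
    {"offset": [3.3, 24.7, 0], "turn": 0},
    {"offset": [3.3, 24.7, 0], "turn": 0}
  ]
}}

```text
t: 36.15
eef_pos: [0.5734, 0.0653, 0.3356]
ee_rot: [3.141, 0.002, -0.009]
force: [-0.8, -0.0, -1.4]
width: 0.0548
```

{"api": "send_rows", "payload": {
  "motion": [
    {"offset": [0, 0, 2], "turn": 0},
    {"offset": [0, 0, 4], "turn": 0},
    {"offset": [0, 0, 6], "turn": 0},
    {"offset": [0, 0, 7.5], "turn": 0},
    {"offset": [0, 0, 8.2], "turn": 0},
    {"offset": [0, 0, 8.5], "turn": 0},
    {"offset": [0, 0, 8.6], "turn": 0},
    {"offset": [0, 0, 8.6], "turn": 0}
  ]
}}

```text
t: 36.95
eef_pos: [0.574, 0.0681, 0.2516]
ee_rot: [-3.141, -0.001, -0.006]
force: [0.5, -0.0, -0.8]
width: 0.0546
```

Run:
```python
from h import *
plan((.574,.068,.0875,0))
```

```text
t 36.95 pos [0.574  0.0681 0.2516] rot [-1.7999e+02 -4.0000e-02 -3.2000e-01] w 0.0546 q6 1.11
offset cm [-0.    0.01  0.51] turn -0.3
```

{"api": "send_rows", "payload": {
  "motion": [
    {"offset": [0, 0, 0.1], "turn": 0},
    {"offset": [0, 0, 0.2], "turn": 0},
    {"offset": [0, 0, 0.3], "turn": 0},
    {"offset": [0, 0, 0.3], "turn": 0}
  ]
}}

```text
t: 37.35
eef_pos: [0.5738, 0.0678, 0.2482]
ee_rot: [-3.142, -0.0, -0.006]
force: [-0.6, 0.3, -1.2]
width: 0.0544
```

{"api": "send_rows", "payload": {
  "motion": [
    {"offset": [0, 0, 0.05], "turn": 0},
    {"offset": [0, 0, 0.1], "turn": 0},
    {"offset": [0, 0, 0.1], "turn": 0}
  ]
}}

```text
t: 37.65
eef_pos: [0.5738, 0.0679, 0.2471]
ee_rot: [3.142, 0.0, -0.006]
force: [-0.0, -0.1, -1.3]
width: 0.0549
```

{"api": "send_rows", "payload": {
  "motion": [
    {"offset": [0, 0, 0.05], "turn": 0},
    {"offset": [0, 0, 0.1], "turn": 0},
    {"offset": [0, 0, 0.1], "turn": 0}
  ]
}}

```text
t: 37.95
eef_pos: [0.5739, 0.0679, 0.2466]
ee_rot: [3.142, -0.0, -0.006]
force: [-1.7, 0.5, 3.7]
width: 0.0545
```

{"api": "send_rows", "payload": {
  "motion": [
    {"offset": [0, 0, 0], "turn": 0},
    {"offset": [0, 0, 0], "turn": 0},
    {"offset": [0, 0, 0], "turn": 0},
    {"offset": [0, 0, 0], "turn": 0},
    {"offset": [0, 0, 0], "turn": 0},
    {"offset": [0, 0, 0], "turn": 0}
  ],
  "hand": 1
}}

```text
t: 38.55
eef_pos: [0.5738, 0.0679, 0.2461]
ee_rot: [3.142, 0.0, -0.006]
force: [0.1, -0.3, 1.0]
width: 0.087
```

{"api": "send_rows", "payload": {
  "motion": [
    {"offset": [0, 0, -2], "turn": 0},
    {"offset": [0, 0, -5], "turn": 0},
    {"offset": [0, 0, -8], "turn": 0},
    {"offset": [0, 0, -11], "turn": 0},
    {"offset": [0, 0, -14], "turn": 0},
    {"offset": [0, 0, -15], "turn": 0},
    {"offset": [0, 0, -15], "turn": 0}
  ]
}}

```text
t: 39.25
eef_pos: [0.5741, 0.068, 0.3979]
ee_rot: [-3.14, -0.003, -0.006]
force: [0.5, -0.9, -1.3]
width: 0.0876
```

{"api": "send_rows", "payload": {
  "motion": [
    {"offset": [-1, -5, 0], "turn": 0},
    {"offset": [-2, -10, 0], "turn": 0},
    {"offset": [-3, -15, 0], "turn": 0},
    {"offset": [-4, -20, 0], "turn": 0},
    {"offset": [-5, -24, 0], "turn": 0},
    {"offset": [-5, -26, 0], "turn": 0},
    {"offset": [-5, -26, 0], "turn": 0},
    {"offset": [-5, -26, 0], "turn": 0}
  ]
}}

```text
t: 40.05
eef_pos: [0.5252, 0.3281, 0.3946]
ee_rot: [3.14, 0.002, -0.005]
force: [0.4, -0.4, -0.9]
width: 0.0877
```

Run:
```python
from h import *
f=look('top'); P=cloud(f); g=look('side'); S=cloud(g)
rep('cup',P,(255,205,312,265),.094,.12); rep('knob',P,(322,215,372,265),.072,.1)
rep('cup S',S,(300,210,340,245),.097,.12)
rep('case',P,(450,265,560,335),.055,.09)
rep('hold',P,(450,265,560,335),.0225,.035)
rep('jar',P,(470,120,520,170),.079,.1); rep('tape',P,(125,150,178,200),.028,.05)
cv2.imwrite('pics/s11.png',np.hstack([cv2.resize(f['frame'][120:340,240:570],(480,320)),cv2.resize(g['frame'][210:480,270:500],(273,320))]))
```

```text
cup 224 mean [0.5743 0.067  0.1029] rect [573.8  66.3] [55.  54.2] 41.9 zmax 0.1081
knob 542 mean [ 0.567  -0.0461  0.0832] rect [567.6 -46. ] [45.2 43.9] 89.2 zmax 0.0908
cup S 240 mean [0.5738 0.065  0.1027] rect [574.1  66. ] [57.9 53.2] 75.5 zmax 0.1102
case 1555 mean [ 0.4507 -0.3229  0.0656] rect [ 450.6 -323.8] [114.2  39.6] 88.5 zmax 0.0735
hold 938 mean [ 0.4502 -0.3193  0.0261] rect [ 452.6 -335.6] [166.6  78.4] 88.5 zmax 0.0344
jar 604 mean [ 0.7278 -0.3142  0.0862] rect [ 728.5 -314.3] [47.  47.9] 43.4 zmax 0.0915
tape 752 mean [0.6994 0.3141 0.0343] rect [700.  314.4] [66.2 67.1] 13.2 zmax 0.0407
```

View pics/s11.png

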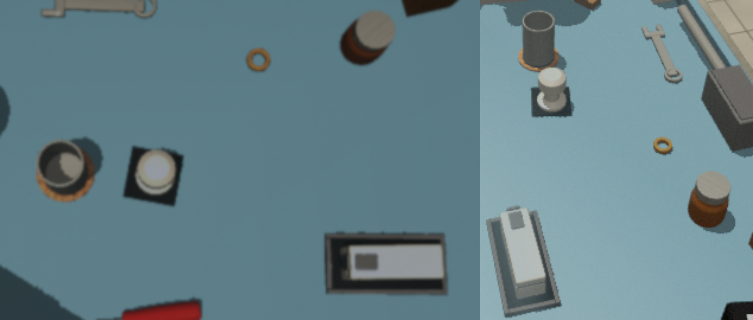

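The picture shows the cup at (63,165) on the cork, the knob at (155,172) on the rubber mat, and the case inside the holder at (390,263). Tape and jar read the same as at the start. I'll hand in.

```bash
python3 -c "
from h import *
print(job_done())"
```

```text
the job is handed in; nothing more can be done
None
```

The task is done in the required order and handed in at about t = 40 s of the allowed 131 s. The hand-in gives no verdict. I moved the cup and then the knob into the tray, laid the case in the holder, then put the knob and the cup back on their mats.

These are my last camera checks, good to about 2 mm:

| Item | Found at (m) | Target at (m) | Off by |
|---|---|---|---|
| Cup on the cork mat | (0.574, 0.067) | (0.574, 0.067) | about 1 mm |
| Knob on the rubber mat | (0.567, -0.046) | (0.567, -0.044) | about 2 mm |
| Case in the holder | (0.4505, -0.326) | (0.450, -0.327) | about 2 mm |

- **Case:** it lies flat and aligned inside the lip.
- **Upright and clear:** the cup and knob stand upright and released. The gripper is empty and about 0.2 m above the tray, touching nothing.
- **Tape and jar:** both read within 1 mm of where they started.
- **Readings that disagreed:** the two cameras disagreed by 2 to 8 mm in places. The last automatic fit of the holder outline was spoiled by the case, so I used the earlier holder measurement, and the picture agreed with it.

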